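# Close up the devices on the mounting rail

### The arm

A 6-joint arm with a two-finger parallel gripper is mounted at the origin on the work surface. World frame = base frame: x ahead of the robot, y to its left, z up, the work surface at z = 0. Lengths are in m, angles in rad, forces in N, time in s.
With the tool pointing down it reaches from about 0.35 to 0.875 m from the base axis. Payload 4.2 kg.
Tool frame: the origin (TCP) lies midway between the tips of the shut fingers; the grasp point (between the pads) lies 19 mm behind it; z points along the fingers, y is the direction in which the jaws open and shut (so a half turn about z gives the same grasp; the last joint's range is limited). The gripper opens to 87 mm and grips with 3 to 60 N. Pads are 19 mm wide; open, the fingers measure 117 mm over their backs; the gripper's body (75 mm by 190 mm) begins 51 mm behind the grasp point.
Start: joints at [-0.96, 0.385, 0.008, 0, -1.194, -0.259], TCP at [0.215, -0.587, 0.223] pointing down, gripper open.
Joint ranges: [-3.14, 3.14], [-1.21, 2.06], [-1.07, 1.41], [-3.16, 2.05], [-2.99, -0.16], [-3.1, 3.1]. Speed limits (rad/s): [2.79, 2.79, 3.14, 3.14, 3.14, 3.14].

### API

Orientations are given as a unit quaternion [x, y, z, w].
In Python, from rig import r gives the robot as it stands.
- The arm moves only by the tool carry_out, never from a script. Its argument "targets" is a list that holds one entry, the list of rows, each a list of 5 numbers: the shift along the tool's x, y, z in cm, then the turn about the tool's z in degrees, then the opening in per cent of the stroke, from 0 (shut) to 100 (fully open). In form: [[[x, y, z, turn, hand], ...]]. A call has 1 to 12 rows; each row shifts and turns the commanded pose from where the row before left it, along the tool's axes as they then stand; what a row does not reach is not made up. A row lasts 1/8 s, in which the tool goes at most 62.5 mm and 10.7 degrees, less where a joint would pass 70% of its speed; a pose out of reach is approached as far as the arm can. A call is refused whole if a number of a shift passes 6.25 or a number of a turn 10.7, either way. A call with a gripper value outside its range is refused whole. The fingers move at their own pace and stop on an object; the grip force is fixed at half the most. Time passes only in rows, so rows that do not move let the fingers close. It gives the time, the measured TCP pose, the force and the opening at its end, in the units of the state.
- r.observe(): the state, without advancing time (a new reading comes with each control period).
- r.get_image(name): name is "scene" or "top"; returns the picture (384x512x3 uint8, red, green, blue); there is no depth.
- r.camera_model(name): a dict with "mtx" (3x3 intrinsics, pixels), "cam_to_world" (4x4, takes a point from camera to world coordinates). Camera axes: x right, y down, z forward; pixel columns grow to the right and rows downward; lengths in m; the calibration is good to about 2 mm. A picture is of the moment at which its call begins. camera_model takes no time and is no camera call.
- r.sign_off(): hands the job in, once; it reports no verdict.
The state is a dict: "time": time; "joint_pos": joint angles; "joint_vel": joint speeds; "joint_torque": joint torques, N m; "ee_pos": TCP position; "tool_rot": TCP orientation; "ft_force": force on the tool from outside, world axes, zero at the start; "wrist_torque": the same for the moment, N m; "gripper_width": finger opening in m.
Only numpy, scipy, OpenCV 4.12 (cv2) and the standard library are available. Lean on these libraries where they do the work, as an engineer would, in place of code of your own. Each camera call takes 0.05 s, during which the arm holds its last target.

### The job

Close up the row on the mounting rail: slide the grey contactor on one side and the two white breakers on the other along the rail until they stand tight against the power supply in the middle and against each other, with no gaps left. Only push them, from their outer sides, with the fingertips or the outside of the fingers; do not grip or pinch any device. Leave the loose tools and parts on the plate and the bench where they lie.

Things in the scene. Friction and masses are not known exactly. Their poses are not given: they have to be found in the camera images.
- mounting_plate: white steel plate, 300 (x) by 560 (y) by 3 mm, fixed flat on the bench; origin at the centre of its underside; y runs along the mounting rail (35 wide, 7.5 high, 500 mm long, centred on the plate). Grey slotted ducts 25 wide, 40 mm high run beside the rail, centred 112 mm from its centre line. A tight grey end clamp, 9.5 thick, 34 mm high, sits 242 mm from the centre at either end: it stays there
- power_supply: dark grey power supply, fixed on the rail near its middle; it does not move. 54 mm wide along the rail; origin on the plate's top face under its centre; y axis along the rail (towards the contactor), x across it, z up. All devices on the rail share its outline: 90 mm across the rail up to 46 mm above the plate, then a 45 mm wide nose up to 66 mm
- contactor (a joint): mid-grey contactor, 36 mm wide along the rail, red flag on its nose; clipped on the rail at the power supply's +y side, it slides along it with about 3 N of friction and cannot be lifted off. Value in m: the open gap to the power supply, 0 when tight against it; starts at 0.025 to 0.08
- breaker_a (a joint): white circuit breaker with a green toggle, 18 mm wide along the rail (toggle 12 mm above the nose); clipped on the rail at the power supply's -y side, it slides with about 3 N of friction and cannot be lifted off. Value in m: the open gap to the power supply, 0 when tight against it; starts at 0.015 to 0.045
- breaker_b (a joint): white breaker with a black toggle, same size and friction, beyond breaker_a. Value in m: how far it still has to go, 0 when tight against breaker_a with breaker_a tight against the power supply; the gap between the breakers is this value less breaker_a's; starts at 0.06 to 0.085. Pushed inwards it meets breaker_a and pushes that along in front
- contactor_outer: outer half of the contactor's housing; origin at the centre of its flat outer side face, on the rail's centre line, 35 mm above the plate; axes as the power supply's. The face looks along the power supply's +y; it is the one to push, 90 mm long (across the rail) from 4 to 46 mm above the plate and 45 mm long from there to 66 mm
- contactor_inner: inner half of the contactor's housing; origin at the centre of its flat inner side face, on the rail's centre line, 35 mm above the plate; axes as the power supply's. The face looks along the power supply's -y; 36 mm inward of the outer face
- breaker_a_outer: outer half of the breaker_a's housing; origin at the centre of its flat outer side face, on the rail's centre line, 35 mm above the plate; axes as the power supply's. The face looks along the power supply's -y; it is the one to push, 90 mm long (across the rail) from 4 to 46 mm above the plate and 45 mm long from there to 66 mm
- breaker_a_inner: inner half of the breaker_a's housing; origin at the centre of its flat inner side face, on the rail's centre line, 35 mm above the plate; axes as the power supply's. The face looks along the power supply's +y; 18 mm inward of the outer face
- breaker_b_outer: outer half of the breaker_b's housing; origin at the centre of its flat outer side face, on the rail's centre line, 35 mm above the plate; axes as the power supply's. The face looks along the power supply's -y; it is the one to push, 90 mm long (across the rail) from 4 to 46 mm above the plate and 45 mm long from there to 66 mm
- breaker_b_inner: inner half of the breaker_b's housing; origin at the centre of its flat inner side face, on the rail's centre line, 35 mm above the plate; axes as the power supply's. The face looks along the power supply's +y; 18 mm inward of the outer face
- screwdriver: screwdriver with a dark green handle, 170 mm long, up to 26 mm high, lying on the plate between the robot-side duct and the devices, along the rail; origin on the plate near the middle of its length. Leave it alone
- spare_clamp: small loose grey end clamp, 12 by 50 mm, 26 mm high, standing on the plate between the far duct and the devices; origin at the centre of its underside. Leave it alone
- spare_breaker: spare white breaker with a blue toggle, 90 by 66 mm, lying on its side on the bench, 18 mm high; origin underneath near its centre. Leave it alone
- multimeter: grey-green handheld multimeter, 180 by 85 mm, 49 mm high, lying on the bench; origin at the centre of its underside. Leave it alone
- tape_roll: black roll of tape, 68 mm across, 19 mm high, lying flat; origin at the centre of its underside. Leave it alone
- ferrule_pot: blue pot, 60 mm across, 55 mm high, standing on the bench; origin at the centre of its underside. Leave it alone
- screw_tray: grey divided tray, 90 by 130 mm, 28 mm high; origin at the centre of its underside. Leave it alone
- spanner: steel spanner, 160 mm long, lying on the bench; origin underneath near the middle of its length. Leave it alone

How it is judged:
At the end, for the whole second after the job is handed in: The contactor and the green-toggle breaker each stand within 2 mm of the power supply, the black-toggle breaker within 3 mm of its closed-up place (so no gap in the row is wider than 3 mm), and all three are at rest (value of joint each of contactor, breaker_a below 0.002 m and value of joint breaker_b below 0.003 m and velocity of joint contactor between -0.004 and 0.004 m/s and velocity of joint breaker_a between -0.004 and 0.004 m/s and velocity of joint breaker_b between -0.004 and 0.004 m/s); the robot touches nothing.
It fails at once if the contactor is pinched: fingers press on both of its halves at once (more than 1 N on each) (contact force between the fingers and contactor_outer above 1 N and contact force between the fingers and contactor_inner above 1 N).
It fails at once if the breakers are pinched, singly or together: fingers press on an outer half and on an inner half at once (more than 1 N on each) ((contact force between the fingers and breaker_a_outer above 1 N or contact force between the fingers and breaker_b_outer above 1 N) and (contact force between the fingers and breaker_a_inner above 1 N or contact force between the fingers and breaker_b_inner above 1 N)).
It fails at once if a loose thing on the plate is lifted, carried or knocked more than 20 mm from its place (distance of any of screwdriver, spare_clamp from where it was at the start of the episode above 0.02 m).
It fails at once if a loose thing on the bench is lifted, carried or knocked more than 20 mm from its place (distance of any of spare_breaker, multimeter, tape_roll, ferrule_pot, screw_tray, spanner from where it was at the start of the episode above 0.02 m).
It also fails if it takes over 40 s, if anything falls off the work surface, if the arm or the gripper's body presses on something with over 40 N, if the wrist force passes 120 N, or if a joint passes its speed limit or range.

## Working session

There is one attempt and no reset: what is moved stays moved. The work goes in short steps, Python scripts to look and compute and a tool call to move; the robot and the scene stay as the last step left them, time stands still between calls to the robot, and variables do not carry over. Pictures are saved under pics/ and viewed, and the job is handed in when it is done.

Besides the shell and the picture viewer there is one more tool, called by a JSON object that holds its "name" and its "arguments". carry_out: Moves the arm, as the interface text tells. Its arguments: {"type":"object","properties":{"targets":{"type":"array"}},"required":["targets"]}

```bash
mkdir -p pics; python3 - <<'E'
from rig import r
import cv2,numpy as np
for n in ("scene","top"):
    im=r.get_image(n); cv2.imwrite(f"pics/{n}0.png",cv2.cvtColor(im,cv2.COLOR_RGB2BGR))
    m=r.camera_model(n); print(n,np.round(m["mtx"],1).tolist(),np.round(m["cam_to_world"],4).tolist())
o=r.observe();print({k:np.round(v,4).tolist() for k,v in o.items()})
E
```

```text
scene [[426.8, 0.0, 251.8], [0.0, 426.8, 190.4], [0.0, 0.0, 1.0]] [[-0.7241, 0.4062, -0.5574, 1.178], [0.6895, 0.4435, -0.5726, 0.7339], [0.0146, -0.7989, -0.6013, 0.7922], [0.0, 0.0, 0.0, 1.0]]
top [[372.7, 0.0, 255.6], [0.0, 372.7, 189.1], [0.0, 0.0, 1.0]] [[0.0249, -0.9994, 0.0259, 0.449], [-0.9996, -0.0245, 0.0168, 0.0225], [-0.0162, -0.0263, -0.9995, 1.1035], [0.0, 0.0, 0.0, 1.0]]
{'time': 0.1, 'joint_pos': [-0.9604, 0.3855, 0.0068, -0.0004, -1.194, -0.2586], 'joint_vel': [0.0001, -0.0006, 0.002, 0.0004, 0.0021, 0.0007], 'joint_torque': [-0.0001, -39.169, 18.7935, 4.232, 0.0135, -0.0001], 'ee_pos': [0.2152, -0.5862, 0.2216], 'tool_rot': [-0.1749, 0.9846, 0.0009, -0.0002], 'ft_force': [0.2725, 0.5032, 0.3246], 'wrist_torque': [0.0122, 0.0003, 0.0059], 'gripper_width': 0.0869}
```

```bash
ls; python3 -c "
import cv2
for n in ('scene','top'):
    i=cv2.imread(f'pics/{n}0.png');cv2.imwrite(f'pics/{n}0b.png',cv2.resize(i,(800,600),interpolation=cv2.INTER_CUBIC))"
```

```text
pics
```

View pics/scene0b.png

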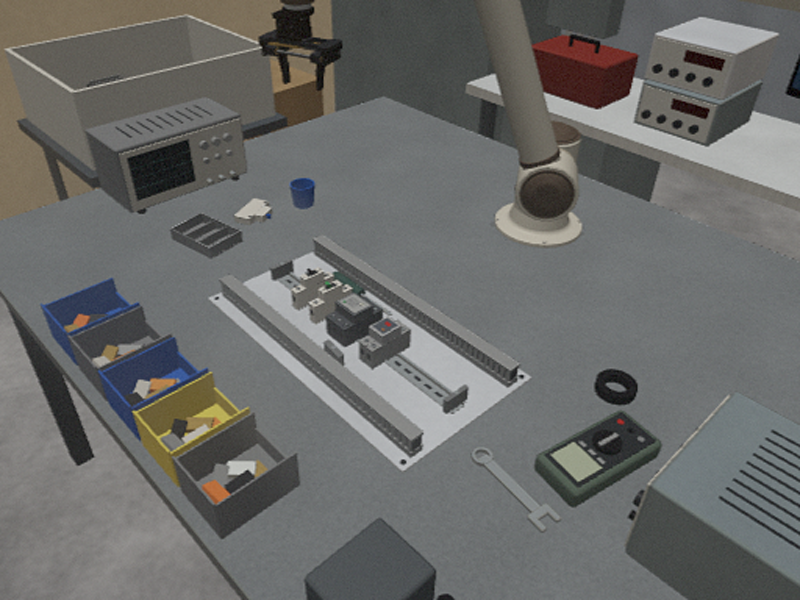

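View pics/top0b.png

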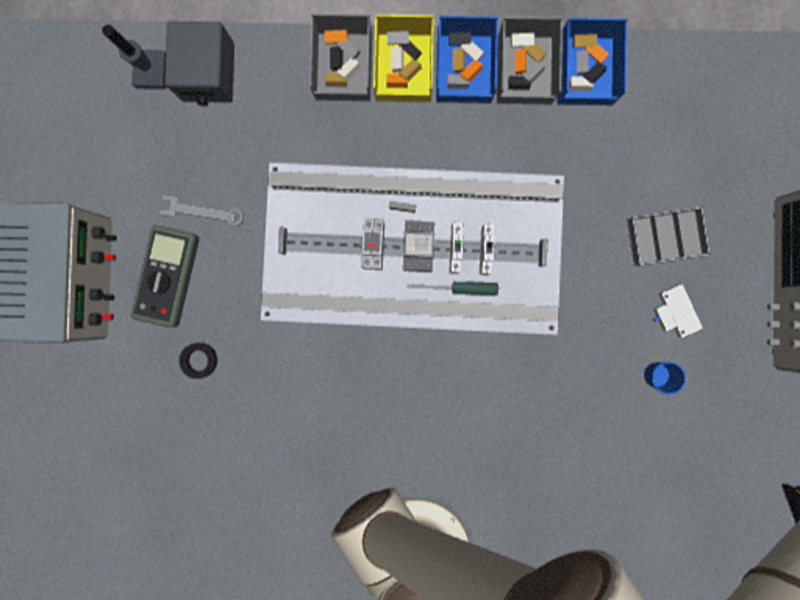

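The top view shows the plate with corners at about (268,163), (563,177), (557,333) and (262,320) in the 800 px picture. From left to right on the rail are the contactor (372,244), PSU (419,246), green breaker (457,246) and black breaker (488,248). I'll enlarge it to get exact pixels.

```bash
python3 -c "
import cv2
i=cv2.imread('pics/top0.png')
c=i[100:220,165:365];cv2.imwrite('pics/topcrop.png',cv2.resize(c,(800,480),interpolation=cv2.INTER_CUBIC))
i=cv2.imread('pics/scene0.png')
c=i[145:300,130:340];cv2.imwrite('pics/sccrop.png',cv2.resize(c,(800,590),interpolation=cv2.INTER_CUBIC))
"
```

```text
(no output)
```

View pics/topcrop.png

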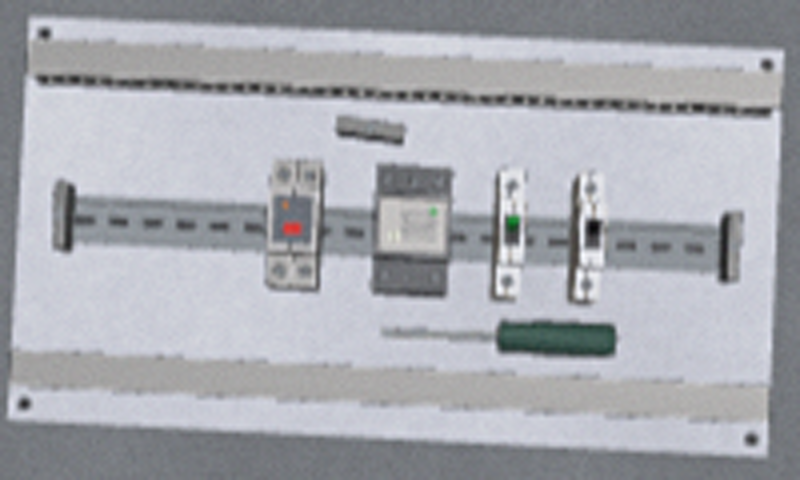

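View pics/sccrop.png

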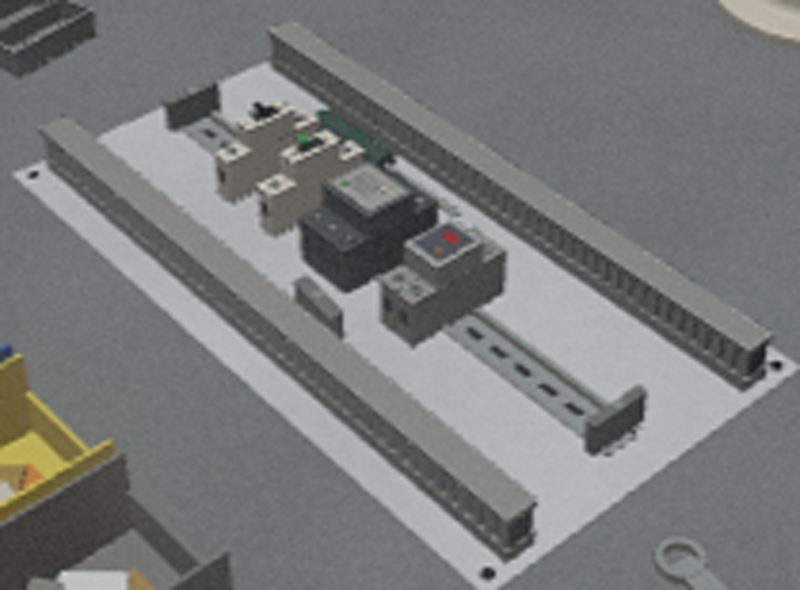

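```bash
cat > h.py <<'E'
import numpy as np
from rig import r
def back(uv,z,name="top"):
    m=r.camera_model(name);K=np.array(m["mtx"]);T=np.array(m["cam_to_world"])
    d=T[:3,:3]@np.linalg.solve(K,[uv[0],uv[1],1.]);o=T[:3,3]
    return o+d*(z-o[2])/d[2]
def crop(x,y,z): return back(((x+.5)/4-.5+165,(y+.5)/4-.5+100),z)
E
python3 - <<'E'
from h import *
C=np.array([crop(*p,.003) for p in [(30,17),(784,49),(768,457),(9,417)]])
c=C.mean(0); yd=(C[0]-C[1])+(C[3]-C[2]); yd=yd[:2]/np.linalg.norm(yd)
print(C.round(4).tolist(),"centre",c.round(4),"yawdeg",np.degrees(np.arctan2(-yd[0],yd[1])))
print(np.linalg.norm(C[0]-C[1]),np.linalg.norm(C[0]-C[3]))
xd=np.array([yd[1],-yd[0]])
def loc(p): q=p[:2]-c[:2]; return np.round([q@xd,q@yd],4)
pts={"clampL":[(63,182,.037),(63,250,.037)],"clampR":[(733,213,.037),(730,281,.037)],
"cont":[(274,160,.049),(324,163,.049),(267,287,.049),(319,290,.049)],"contnose":[(274,193,.069),(322,196,.069),(272,241,.069),(320,243,.069)],
"psu":[(377,164,.049),(453,168,.049),(373,293,.049),(447,296,.049)],
"a":[(501,168,.049),(527,170,.049),(494,297,.049),(519,299,.049)],
"b":[(579,171,.049),(606,173,.049),(573,299,.049),(599,302,.049)],
"tog":[(513,222,.081),(594,228,.081)],
"screw":[(383,330,.005),(497,337,.013),(615,340,.016)],"spare":[(337,118,.029),(405,132,.029)]}
for k,v in pts.items(): print(k,[loc(crop(*p)).tolist() for p in v])
E
```

```text
[[0.7256, 0.2962, 0.003], [0.7134, -0.2639, 0.003], [0.412, -0.2575, 0.003], [0.4273, 0.3026, 0.003]] centre [0.5696 0.0193 0.003 ] yawdeg -1.4032002632757863
0.5601774741453207 0.2983855626951371
clampL [[0.0225, 0.2414], [-0.0265, 0.2388]]
clampR [[0.0229, -0.2397], [-0.0258, -0.2396]]
cont [[0.0436, 0.0893], [0.0432, 0.0536], [-0.0469, 0.0896], [-0.0472, 0.0527]]
contnose [[0.0175, 0.0864], [0.017, 0.0529], [-0.0161, 0.0861], [-0.0159, 0.0526]]
psu [[0.0442, 0.016], [0.0439, -0.038], [-0.0475, 0.0143], [-0.0471, -0.0381]]
a [[0.0455, -0.072], [0.0449, -0.0904], [-0.0462, -0.0713], [-0.0468, -0.089]]
b [[0.046, -0.1272], [0.0454, -0.1463], [-0.0449, -0.1271], [-0.0462, -0.1455]]
tog [[0.0037, -0.0797], [0.0022, -0.1354]]
screw [[-0.0714, 0.0062], [-0.0728, -0.0773], [-0.0709, -0.1629]]
spare [[0.0794, 0.0469], [0.0715, -0.0028]]
```

Plate: centre (0.570, 0.019), rail tilted 1.4° from y towards +x. The gaps are about 37 mm for the contactor, 33 mm for breaker A and 70 mm for breaker B. The plan is to shut the fingers, line the jaws up with the rail and push with the finger backs. First I turn the tool and close the hand.

{"name": "carry_out", "arguments": {"targets": [[[0, 0, 0, 10.7, 0], [0, 0, 0, 10.7, 0], [0, 0, 0, 0.2, 0], [0, 0, 0, 0, 0]]]}}

```text
time: 0.6
ee_pos: [0.2153, -0.5866, 0.2223]
tool_rot: [0.011, 1.0, 0.0, -0.0]
ft_force: [-0.3, 0.6, -0.4]
gripper_width: 0.0548
```

```bash
cat >> h.py <<'E'
from scipy.spatial.transform import Rotation as R
c=np.array([.5696,.0193]);yd=np.array([.0245,.9997]);xd=np.array([yd[1],-yd[0]])
def rep(lx=0,ly=0,z=.035):
    o=r.observe();p=np.array(o["ee_pos"]);M=R.from_quat(o["tool_rot"]).as_matrix()
    q=p[:2]-c
    print("t",round(o["time"],2),"pos",p.round(4),"local",(q@xd).round(4),(q@yd).round(4),"w",round(o["gripper_width"],4))
    print("F",np.round(o["ft_force"],2),"toolx",M[:,0].round(3),"tooly",M[:,1].round(3),"z",M[:,2].round(3))
    t=np.r_[c+lx*xd+ly*yd,z]; print("shift cm",(M.T@(t-p)*100).round(2))
E
python3 -c "
from h import *
rep(0,-.185,.15)"
```

```text
t 0.6 pos [ 0.2153 -0.5866  0.2223] local -0.3393 -0.6144 w 0.0548
F [-0.25  0.57 -0.37] toolx [-1.     0.023  0.   ] tooly [0.023 1.    0.001] z [-0.     0.001 -1.   ]
shift cm [-34.01  42.87   7.24]
```

{"name": "carry_out", "arguments": {"targets": [[[-2.8, 3.6, 0, 0, 0], [-2.8, 3.6, 0, 0, 0], [-2.8, 3.6, 0, 0, 0], [-2.8, 3.6, 0, 0, 0], [-2.8, 3.6, 0, 0, 0], [-2.8, 3.6, 0, 0, 0], [-2.8, 3.6, 0, 0, 0], [-2.8, 3.6, 1, 0, 0], [-2.8, 3.6, 1, 0, 0], [-2.8, 3.6, 2, 0, 0], [-2.8, 3.6, 2, 0, 0], [-2.8, 3.0, 1, 0, 0]]]}}

```text
time: 2.1
ee_pos: [0.5623, -0.1678, 0.1514]
tool_rot: [0.011, 1.0, 0.0, -0.001]
ft_force: [-0.1, 0.1, -0.2]
gripper_width: 0.0003
```

```bash
python3 -c "
from h import *
import cv2
rep(0,-.185,.035)
for n in ('scene','top'):
    i=cv2.cvtColor(r.get_image(n),cv2.COLOR_RGB2BGR);cv2.imwrite(f'pics/{n}1.png',cv2.resize(i[80:330,100:400],(800,600),interpolation=cv2.INTER_CUBIC) )
rep(0,-.185,.035)"
```

```text
t 2.1 pos [ 0.5623 -0.1678  0.1514] local -0.0027 -0.1872 w 0.0003
F [-0.13  0.05 -0.21] toolx [-1.     0.022  0.002] tooly [0.022 1.    0.   ] z [-0.002  0.    -1.   ]
shift cm [-0.29  0.22 11.64]
t 2.2 pos [ 0.5638 -0.1667  0.1508] local -0.0013 -0.1861 w 0.0006
F [0.02 0.03 0.16] toolx [-1.     0.019  0.002] tooly [0.019 1.    0.   ] z [-0.002  0.    -1.   ]
shift cm [-0.15  0.11 11.58]
```

View pics/scene1.png

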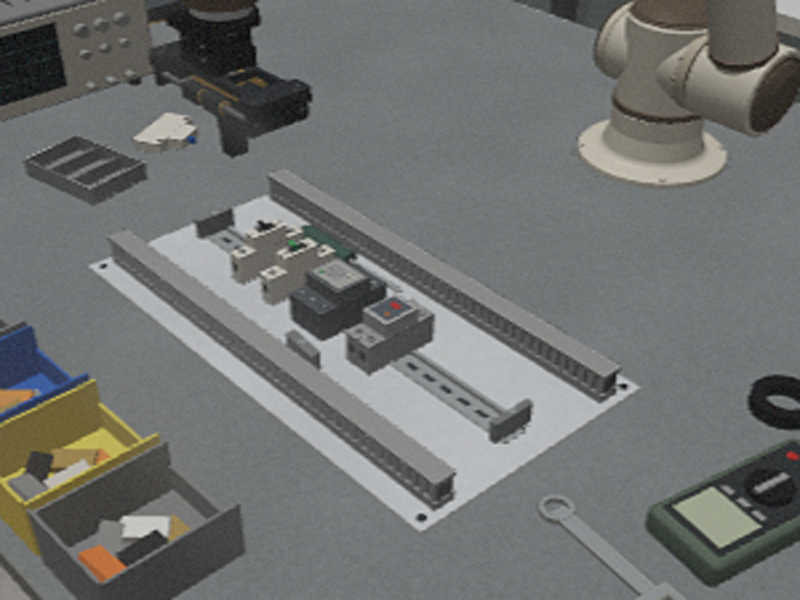

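The fingers are shut and hang above the space outside the black-toggle breaker, with the tips at (235,150). Now I lower them.

{"name": "carry_out", "arguments": {"targets": [[[-0.1, 0, 2.5, 0, 0], [0, 0, 3, 0, 0], [0, 0, 3, 0, 0], [0, 0, 2, 0, 0], [0, 0, 1, 0, 0], [0, 0, 0, 0, 0]]]}}

```text
time: 2.95
ee_pos: [0.5627, -0.1696, 0.0374]
tool_rot: [0.012, 1.0, -0.0, -0.0]
ft_force: [1.0, -0.1, 0.3]
gripper_width: 0.0003
```

```bash
python3 -c "
from h import *
import cv2
rep(0,-.089,.035)
for n in ('scene','top'):
    i=cv2.cvtColor(r.get_image(n),cv2.COLOR_RGB2BGR);cv2.imwrite(f'pics/{n}2.png',cv2.resize(i[100:250,150:350],(800,600),interpolation=cv2.INTER_CUBIC) )"
```

```text
t 2.95 pos [ 0.5627 -0.1696  0.0374] local -0.0023 -0.1891 w 0.0003
F [ 0.97 -0.13  0.26] toolx [-1.     0.025  0.001] tooly [ 0.025  1.    -0.   ] z [-0.001 -0.    -1.   ]
shift cm [-0.22 10.01  0.23]
```

View pics/scene2.png

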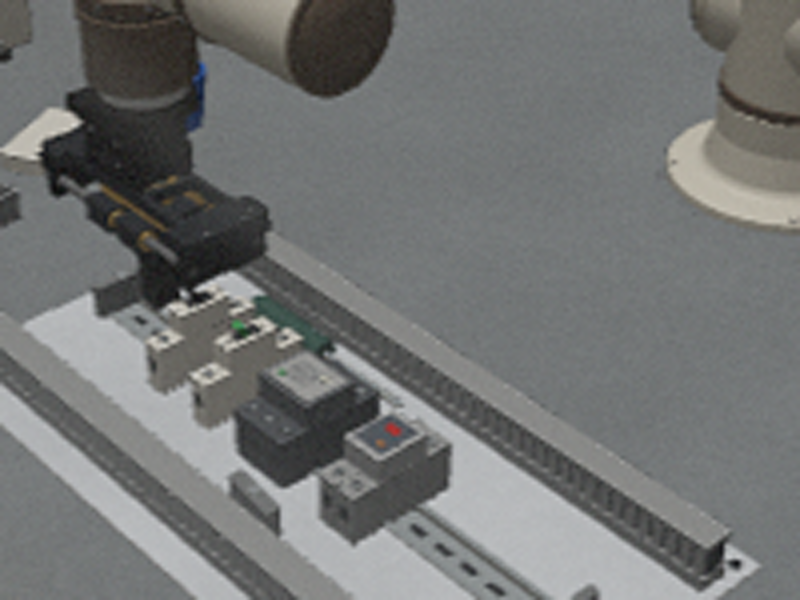

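The fingers are down behind the outer face of the black-toggle breaker, and the gripper body clears the toggles. I start the push.

{"name": "carry_out", "arguments": {"targets": [[[-0.1, 1, 0, 0, 0], [-0.1, 1, 0, 0, 0], [0, 1, 0, 0, 0], [0, 1, 0, 0, 0], [0, 1, 0, 0, 0]]]}}

```text
time: 3.68
ee_pos: [0.5664, -0.1192, 0.0378]
tool_rot: [0.012, 1.0, -0.0, 0.0]
ft_force: [1.5, -4.2, 0.8]
gripper_width: 0.0004
```

{"name": "carry_out", "arguments": {"targets": [[[0, 1, 0, 0, 0], [0, 1, 0, 0, 0], [0, 0.8, 0, 0, 0], [0, 0.6, 0, 0, 0], [0, 0.3, 0, 0, 0], [0, 0, 0, 0, 0]]]}}

```text
time: 4.42
ee_pos: [0.5673, -0.0822, 0.0378]
tool_rot: [0.012, 1.0, -0.0, 0.0]
ft_force: [0.4, -3.8, 2.2]
gripper_width: 0.0003
```

```bash
python3 -c "
from h import *
rep(0,-.089,.035)"
```

```text
t 4.42 pos [ 0.5673 -0.0822  0.0378] local 0.0002 -0.1015 w 0.0003
F [ 0.39 -3.82  2.21] toolx [-1.     0.025 -0.   ] tooly [ 0.025  1.    -0.   ] z [ 0. -0. -1.]
shift cm [0.02 1.25 0.28]
```

{"name": "carry_out", "arguments": {"targets": [[[0, 0.3, 0, 0, 0], [0, 0.3, 0, 0, 0], [0, 0.2, 0, 0, 0]]]}}

```text
time: 4.8
ee_pos: [0.5675, -0.0747, 0.0377]
tool_rot: [0.013, 1.0, -0.0, 0.0]
ft_force: [0.1, -6.1, 1.5]
gripper_width: 0.0007
```

{"name": "carry_out", "arguments": {"targets": [[[0, 0.2, 0, 0, 0], [0, 0.1, 0, 0, 0]]]}}

```text
time: 5.05
ee_pos: [0.5675, -0.0716, 0.0377]
tool_rot: [0.013, 1.0, -0.0, 0.0]
ft_force: [0.3, -5.9, 1.2]
gripper_width: 0.0004
```

{"name": "carry_out", "arguments": {"targets": [[[0, 0.1, 0, 0, 0], [0, 0.1, 0, 0, 0]]]}}

```text
time: 5.3
ee_pos: [0.5676, -0.0697, 0.0378]
tool_rot: [0.013, 1.0, -0.0, 0.0]
ft_force: [1.6, -7.0, 1.6]
gripper_width: 0.0005
```

Both breakers are moving, with a force of about 6 N. I continue in millimetre steps until the force rises.

{"name": "carry_out", "arguments": {"targets": [[[0, 0.1, 0, 0, 0], [0, 0.1, 0, 0, 0]]]}}

```text
time: 5.55
ee_pos: [0.5676, -0.0677, 0.0378]
tool_rot: [0.013, 1.0, -0.0, 0.0]
ft_force: [1.1, -6.5, 1.5]
gripper_width: 0.0002
```

{"name": "carry_out", "arguments": {"targets": [[[0, 0.1, 0, 0, 0], [0, 0.1, 0, 0, 0]]]}}

```text
time: 5.8
ee_pos: [0.5677, -0.0657, 0.0378]
tool_rot: [0.013, 1.0, -0.0, 0.0]
ft_force: [0.2, -6.5, 1.1]
gripper_width: 0.0001
```

{"name": "carry_out", "arguments": {"targets": [[[0, 0.1, 0, 0, 0], [0, 0, 0, 0, 0]]]}}

```text
time: 6.05
ee_pos: [0.5677, -0.0647, 0.0377]
tool_rot: [0.013, 1.0, -0.0, -0.0]
ft_force: [0.8, -6.6, 1.7]
gripper_width: 0.0006
```

{"name": "carry_out", "arguments": {"targets": [[[0, 0.1, 0, 0, 0], [0, 0.1, 0, 0, 0]]]}}

```text
time: 6.3
ee_pos: [0.5676, -0.0643, 0.0378]
tool_rot: [0.012, 1.0, -0.001, -0.0]
ft_force: [1.6, -16.1, 0.5]
gripper_width: 0.0005
```

```bash
python3 -c "
from h import *
import cv2
rep(0,-.089,.035)
for n in ('scene','top'):
    i=cv2.cvtColor(r.get_image(n),cv2.COLOR_RGB2BGR);cv2.imwrite(f'pics/{n}3.png',cv2.resize(i[140:230,170:290],(800,600),interpolation=cv2.INTER_CUBIC) )"
```

```text
t 6.3 pos [ 0.5676 -0.0643  0.0378] local 0.0001 -0.0837 w 0.0005
F [  1.56 -16.13   0.54] toolx [-1.     0.025  0.001] tooly [ 0.025  1.    -0.003] z [-0.001 -0.003 -1.   ]
shift cm [ 0.01 -0.53  0.28]
```

View pics/scene3.png

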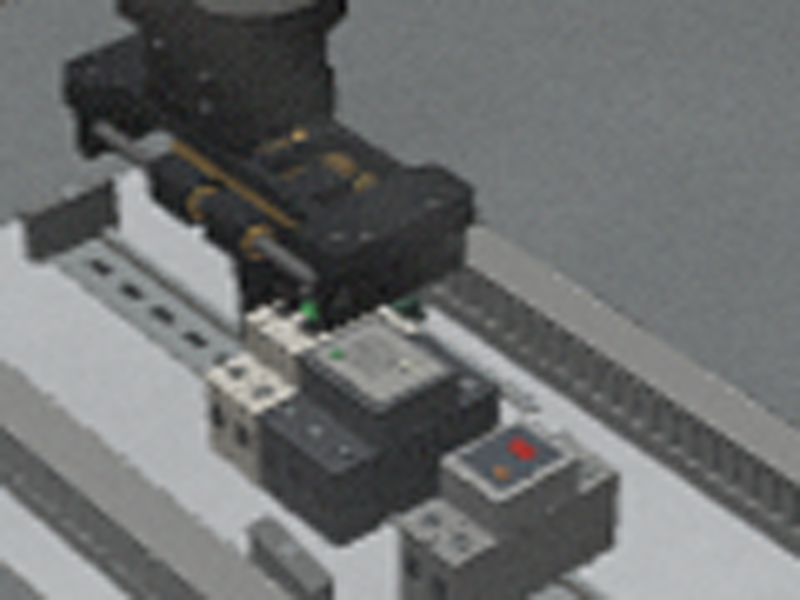

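The breakers now stand flush against the PSU (their white blocks end at about (265,400) with no gap), and the force jumped to 16 N. I back off, lift, cross over and come down beyond the contactor.

{"name": "carry_out", "arguments": {"targets": [[[0, -1, 0, 0, 0], [0, -2, 0, 0, 0], [0, 0, -4, 0, 0], [0, 0, -5, 0, 0], [0, 2, -2, 0, 0], [0, 5, 0, 0, 0], [0, 5, 0, 0, 0], [0, 5, 0, 0, 0], [0, 5, 0, 0, 0], [0, 2.5, 0, 0, 0], [0, 0, 0, 0, 0]]]}}

```text
time: 7.78
ee_pos: [0.573, 0.154, 0.1471]
tool_rot: [0.011, 1.0, 0.0, -0.0]
ft_force: [-1.0, -0.1, 0.4]
gripper_width: 0.0003
```

```bash
python3 -c "
from h import *
rep(0,.125,.035)"
```

```text
t 7.78 pos [0.573  0.154  0.1471] local 0.0001 0.1348 w 0.0003
F [-0.96 -0.14  0.45] toolx [-1.     0.023  0.001] tooly [0.023 1.    0.   ] z [-0.001  0.    -1.   ]
shift cm [ 0.   -0.98 11.21]
```

{"name": "carry_out", "arguments": {"targets": [[[0, 0, 3, 0, 0], [0, 0, 3, 0, 0], [0, 0, 3, 0, 0], [0, 0, 2, 0, 0], [0, 0, 0, 0, 0]]]}}

```text
time: 8.4
ee_pos: [0.5719, 0.1506, 0.0358]
tool_rot: [0.013, 1.0, -0.001, -0.002]
ft_force: [-0.5, 0.1, 0.5]
gripper_width: 0.0005
```

```bash
python3 -c "
from h import *
rep(0,.062,.035)
import cv2
for n in ('scene','top'):
    i=cv2.cvtColor(r.get_image(n),cv2.COLOR_RGB2BGR);cv2.imwrite(f'pics/{n}4.png',cv2.resize(i[100:250,170:370],(800,600),interpolation=cv2.INTER_CUBIC) )"
```

```text
t 8.4 pos [0.5719 0.1506 0.0358] local -0.0009 0.1313 w 0.0005
F [-0.51  0.1   0.49] toolx [-1.     0.027  0.004] tooly [ 0.027  1.    -0.002] z [-0.004 -0.002 -1.   ]
shift cm [-0.11 -6.93  0.1 ]
```

View pics/scene4.png

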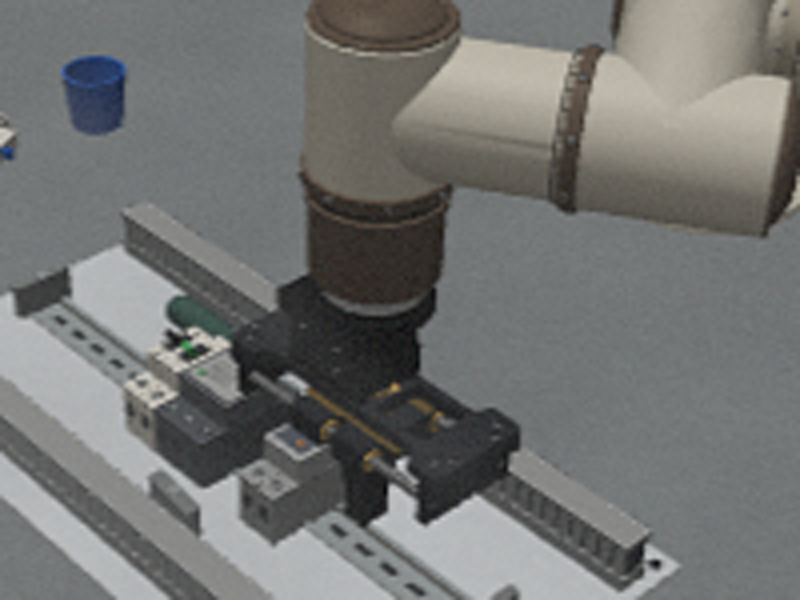

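The breakers are flush with the PSU, and the fingers are down outside the contactor at about (365,490). Next I push the contactor inwards.

{"name": "carry_out", "arguments": {"targets": [[[0, -1, 0, 0, 0], [0, -1, 0, 0, 0], [0, -1, 0, 0, 0], [0, -0.9, 0, 0, 0], [0, -0.8, 0, 0, 0], [0, -0.5, 0, 0, 0], [0, -0.3, 0, 0, 0]]]}}

```text
time: 9.38
ee_pos: [0.572, 0.0974, 0.0379]
tool_rot: [0.013, 1.0, 0.0, 0.0]
ft_force: [-0.8, 3.8, 3.8]
gripper_width: 0.0007
```

{"name": "carry_out", "arguments": {"targets": [[[0, -0.2, 0, 0, 0], [0, -0.2, 0, 0, 0], [0, -0.2, 0, 0, 0]]]}}

```text
time: 9.75
ee_pos: [0.5719, 0.0916, 0.0377]
tool_rot: [0.012, 1.0, 0.0, 0.0]
ft_force: [-1.1, 3.0, 4.2]
gripper_width: 0.0008
```

{"name": "carry_out", "arguments": {"targets": [[[0, -0.1, 0, 0, 0], [0, -0.1, 0, 0, 0], [0, -0.1, 0, 0, 0]]]}}

```text
time: 10.12
ee_pos: [0.5718, 0.0886, 0.0377]
tool_rot: [0.013, 1.0, 0.0, 0.0]
ft_force: [-1.3, 3.3, 3.9]
gripper_width: 0.0007
```

{"name": "carry_out", "arguments": {"targets": [[[0, -0.1, 0, 0, 0], [0, -0.1, 0, 0, 0]]]}}

```text
time: 10.38
ee_pos: [0.5717, 0.0866, 0.0377]
tool_rot: [0.013, 1.0, 0.0, 0.0]
ft_force: [-0.2, 2.2, 3.9]
gripper_width: 0.0004
```

{"name": "carry_out", "arguments": {"targets": [[[0, -0.1, 0, 0, 0], [0, -0.1, 0, 0, 0], [0, -0.1, 0, 0, 0]]]}}

```text
time: 10.75
ee_pos: [0.5717, 0.0837, 0.0376]
tool_rot: [0.013, 1.0, 0.0, 0.0]
ft_force: [-0.5, 6.3, 5.6]
gripper_width: 0.0006
```

{"name": "carry_out", "arguments": {"targets": [[[0, -0.1, 0, 0, 0], [0, -0.1, 0, 0, 0]]]}}

```text
time: 11.0
ee_pos: [0.5718, 0.0835, 0.0377]
tool_rot: [0.013, 1.0, 0.001, 0.001]
ft_force: [-2.0, 13.0, 4.8]
gripper_width: 0.0003
```

{"name": "carry_out", "arguments": {"targets": [[[0, -0.1, 0, 0, 0], [0, 0, 0, 0, 0]]]}}

```text
time: 11.25
ee_pos: [0.5718, 0.0835, 0.0377]
tool_rot: [0.012, 1.0, 0.002, 0.001]
ft_force: [-2.1, 14.7, 4.5]
gripper_width: 0.0005
```

The force rose and the TCP stopped, so the contactor is tight. I retreat and lift well away towards the robot's right side, to get a clear view.

{"name": "carry_out", "arguments": {"targets": [[[0, 1, 0, 0, 0], [0, 2, 0, 0, 0], [0, 0, -4, 0, 0], [0, 0, -6, 0, 0], [0, 0, -6, 0, 0], [4, 0, -2, 0, 0], [5, 0, 0, 0, 0], [5, 0, 0, 0, 0], [0, 0, 0, 0, 0], [0, 0, 0, 0, 0]]]}}

```text
time: 12.5
ee_pos: [0.4323, 0.1144, 0.2176]
tool_rot: [0.012, 1.0, -0.0, 0.0]
ft_force: [0.5, -1.0, -0.7]
gripper_width: 0.0005
```

```bash
python3 -c "
from h import *
rep(0,.062,.035)
import cv2
for n in ('scene','top'):
    i=cv2.cvtColor(r.get_image(n),cv2.COLOR_RGB2BGR);cv2.imwrite(f'pics/{n}5f.png',i);
    i=i[140:260,170:330] if n=='scene' else i[100:220,165:365]
    cv2.imwrite(f'pics/{n}5.png',cv2.resize(i,(800,600 if n=='scene' else 480),interpolation=cv2.INTER_CUBIC) )"
```

```text
t 12.5 pos [0.4323 0.1144 0.2176] local -0.1396 0.0917 w 0.0005
F [ 0.53 -0.99 -0.71] toolx [-1.     0.025 -0.   ] tooly [ 0.025  1.    -0.   ] z [ 0. -0. -1.]
shift cm [-13.96  -2.96  18.27]
```

View pics/scene5.png

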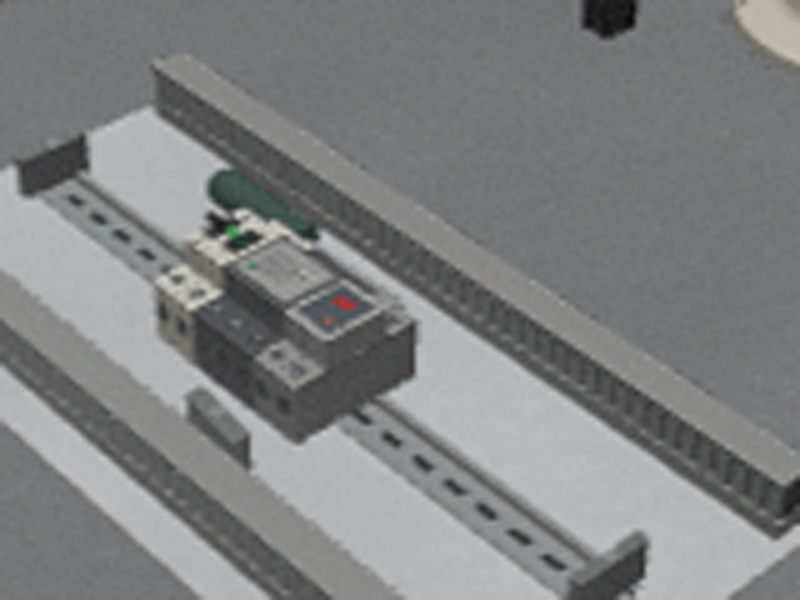

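View pics/top5.png

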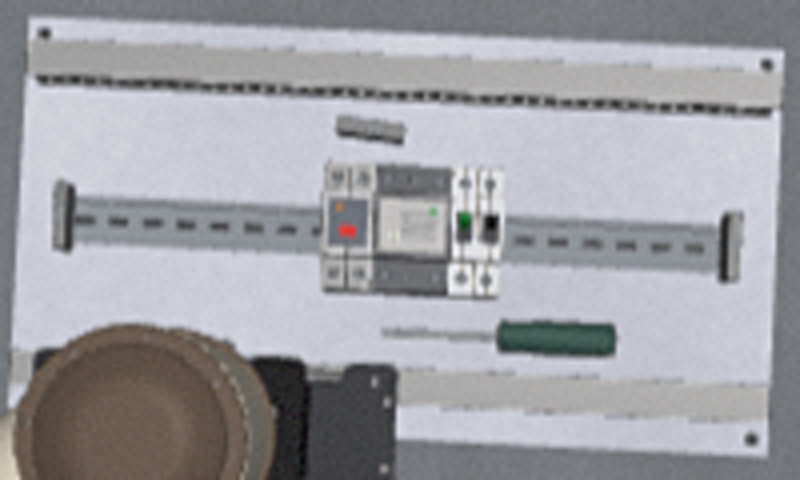

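Both pictures show a closed row. In the top crop it runs from x≈323 to 504 with no gap, and the spare clamp (370,130) and screwdriver (500,337) are where they started. The arm is clear, so I hand in.

```bash
python3 -c "
from rig import r
print(r.sign_off())"
```

```text
the job is handed in; nothing more can be done
None
```

The row is closed up: the contactor and both breakers stand tight against the power supply and each other. I handed the job in at about 12.6 s; the sign-off gives no verdict.

- **Pushing:** I kept the fingers shut and pushed only from the outer sides. Pushing the black-toggle breaker carried the green one along in front, with about 6.5 N while both slid. The force then jumped to 16 N as they came tight against the power supply. The contactor slid at about 3 N, then the force rose to about 14 N and the tool stopped moving.
- **Last checks:** After I backed away, the scene and top pictures showed no visible gaps in the row. The screwdriver and spare clamp look unmoved. The arm was clear, with the fingertips at 0.22 m height and wrist force near zero. I did not re-check the loose things on the bench in the last pictures; every low move was along the rail, and the tool stayed above 0.15 m elsewhere.
- **One disagreement:** The finger back touches about 10 mm from the tool centre, not the 15 mm I had assumed. The stops therefore came about 5 mm later than I first predicted, so I judged contact by force and the pictures.

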